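Turn the coin box to face the stall's rail

ROBOT

A 7-joint arm with a two-finger parallel gripper is mounted at the origin on the work surface. World frame = base frame: x ahead of the robot, y to its left, z up, the work surface at z = 0. Lengths are in m, angles in rad, forces in N, time in s.
With the tool pointing down it reaches from about 0.425 to 0.925 m from the base axis. Payload 6.8 kg.
Tool frame: the origin (TCP) lies at the very end of the fingers, on their centre line; the grasp point (between the pads) lies 19 mm behind it; z points along the fingers, y is the line along which they close (so a half turn about z gives the same grasp; the last joint's range is limited). The gripper opens to 85 mm and grips with 20 to 120 N. Pads are 22 mm wide; open, the fingers measure 114 mm over their backs; the gripper's body (76 mm by 85 mm) begins 54 mm behind the grasp point. The pads swing forward as they close: fully open they stand 13 mm farther back than shut.
Start: joints at [-1.409, 0.477, 0.022, 1.555, -0.011, 1.109, -0.083], TCP at [0.18, 0.651, 0.194] pointing down, gripper open.
Joint ranges: [-2.96, 2.96], [-0.34, 2.1], [-1.41, 1.46], [0.24, 2.44], [-1.37, 4.51], [0.17, 1.92], [-2.96, 2.96]. Speed limits (rad/s): [2.39, 2.39, 3.14, 3.14, 3.14, 3.14, 3.14].

INTERFACE

Orientations are given as a unit quaternion [w, x, y, z].
In Python, from station import telemetry, viewer, job, search_frame, cut_out gives the robot as it stands. The module is installed in compiled form; this text tells all that it offers.
- The arm moves only by the shell command python3 -m crank 'ROWS' [FORCE]. ROWS is JSON, a list of rows, each an object with "delta_rot": the turn, a rotation vector about the tool's x, y, z in degrees, a list of three; "xyz": the shift along the tool's x, y, z in m, a list of three; "fingers": the gripper command: -1 is fully open, 1 is shut, values between are in proportion. In form: [{"delta_rot": [ax, ay, az], "xyz": [dx, dy, dz], "fingers": fingers}, ...]. A call has 1 to 10 rows; each row is the pose to reach, as a shift and turn from the pose commanded when the call began, along the tool's axes at that moment; what a row does not reach only later rows make up. A row lasts 1/10 s, in which the tool goes at most 50 mm and 8.59 degrees, less where a joint would pass 70% of its speed; a pose out of reach is approached as far as the arm can. A call with a gripper value outside its range is refused whole. The fingers move at their own pace and stop on an object; FORCE is the grip in N (left out, the last holds). Time passes only in rows, so rows that repeat a pose let the fingers close. It gives the time, the measured TCP pose, the force, the opening and the grip force at its end, in the units of the state.
- telemetry.get_obs(): the state, without advancing time (a new reading comes with each control period).
- viewer.read_camera(name): name is "side" or "top"; returns a dict with "img" (384x512x3 uint8, red, green, blue), "fx", "fy", "cx", "cy" (pixels), "origin" and "rotation" of the camera in the world. Camera axes: x right, y up, looking along -z (the intrinsics and any distortion apply to the point x, -y, -z); pixel columns grow to the right and rows downward; lengths in m; the calibration is good to about 2 mm. A picture is of the moment at which its call begins. There is no depth.
- job.hand_in(): hands the job in; it is judged then, once.
Trained networks look in the newest picture that a camera, given by its name, has taken for a name from the list of things; names that differ only in an ending like _2 or _b are one class to them, and where a whole thing is asked for, a point or a joint stands for the part that bears it (a point fixed in the world has none). Each returns a list of dicts, best first, with "score" (0 to 1); they miss things now and then, are a little off and sometimes report something else, mostly with a low value. They report only what shows in the picture. A call takes as long as a camera call. They do not tell look-alikes from the thing itself.
- search_frame(camera, thing): "pixel" ([column, row] in pixels, amid what is visible of it).
- cut_out(camera, thing): "pixels" (384x512 bool, what is visible of it) and "pixel" ([column, row] in pixels, amid what is visible of it).
The state is a dict: "t": time; "q": joint angles; "joint_vel": joint speeds; "joint_torque": joint torques, N m; "eef_pos": TCP position; "tool_rot": TCP orientation; "contact_force": force on the tool from outside, world axes, zero at the start; "torque": the same for the moment, N m; "gripper_width": opening from 0.0 (shut) to 1.0 (fully open); "grasp_force": force on a finger pad.
Only numpy, scipy, OpenCV 4.12 (cv2) and the standard library are available. Lean on these libraries where they do the work, as an engineer would, in place of code of your own. Each camera call takes 0.05 s, during which the arm holds its last target. There are 200 camera calls.

TASK

The heavy coin-filled collection box stands the wrong way round. Without lifting it, walk it round with fingertip pushes at its corners until its slotted front squarely faces the low wooden rail while still standing clear of the rail, then push it up so that its whole front is flush against the rail between the two end stops. Leave the jar, the can and the carton where they stand.

Things in the scene. Friction and masses are not known exactly. Their poses are not given: they have to be found in the camera images.
- collection_box: closed mint-green box full of coins, white top, about 1.1 kg, slides at some 4 to 10 N; 100 mm front to back, 130 wide, 70 high, plain upright faces. Origin: centre of its underside; x points out of its front, y to its left, z up. Loose on the table, centre about 150 mm from the rail; at first its front is turned 50 to 100 degrees counterclockwise from above, away from the rail
- front_left (a point): the box's front left upright edge, 20 mm above the table: 50 mm ahead of the box's centre and 65 mm to its left. The front is the side with a long black slot in its face and a black coin slot in the top, 18 mm behind the front edge; the back has a small round lock, flush with the face
- front_right (a point): the box's front right upright edge, 20 mm above the table: 50 mm ahead of the box's centre and 65 mm to its right
- rail: low wooden rail fixed to the table beyond the box: 230 mm long, 30 high, 22 thick. Origin: middle of its long face towards the robot, at table level; x points into the wood, away from the robot, y left along the rail, z up. At each end a stop, 20 mm wide and 30 high, juts 15 mm towards the robot; the bay between the stops is 190 mm wide, centred on the origin
- jar: glass jar with a steel screw lid, 64 mm across, 90 mm high, standing loose at the left of the work; origin: centre of its underside. Not to be moved
- can: drinks can, 66 mm across, 91 mm high, standing loose at the right of the work; origin: centre of its underside. Not to be moved
- carton: small paper carton, 50 x 110 x 40 mm high, lying loose beyond the rail; origin: centre of its underside, y along its length. Not to be moved
Not all that is in view belongs to the job. What is meant by the collection_box is not yellow, and is the smaller of those in its own colour. Several things have the shape of the rail; the one meant has the colours described above.

How it is judged:
On the way:
1. the box has been turned to face the rail squarely (within about 9 degrees) while its front stands at least 15 mm clear of the rail (angle between the x axis of collection_box and the x axis of rail, either way round below 0.16 rad and x of each of front_left, front_right in the frame of rail below -0.015 m), for 0.1 s.
At the end, for the whole second after the job is handed in: Both front edges of the box are within 6 mm of the rail's front face, between the two end stops; the box stands flat on the table at rest (x of front_left in the frame of rail between -0.006 and 0.006 m and x of front_right in the frame of rail between -0.006 and 0.006 m and y of front_left in the frame of rail below 0.099 m and y of front_right in the frame of rail above -0.099 m and angle between collection_box's own z axis and vertical below 0.03 rad and height (world z) of collection_box below 0.005 m and linear speed of collection_box below 0.01 m/s); the robot touches nothing.
It fails at once if the box is lifted or tipped (height (world z) of collection_box above 0.01 m or angle between collection_box's own z axis and vertical above 0.15 rad).
It fails at once if the jar, the can or the carton is moved by more than 15 mm or tipped (distance of any of jar, can, carton from where it was at the start of the episode above 0.015 m or angle between any of jar, can, carton's own z axis and vertical above 0.2 rad).
It also fails if it takes over 72 s, if anything falls off the work surface, if the arm or the gripper's body presses on something with over 40 N, if the wrist force passes 120 N, or if a joint passes its speed limit or range.

## Working session

There is one attempt and no reset: what is moved stays moved. The work goes in short steps, Python scripts to look and compute and a shell command to move; the robot and the scene stay as the last step left them, time stands still between calls to the robot, and variables do not carry over. Pictures are saved under pics/ and viewed, at most 10 in all, crops included, and the job is handed in when it is done.

```bash
mkdir -p pics; cat > h.py <<'E'
import numpy as np, cv2
from station import telemetry, viewer, job, search_frame, cut_out
def ray(c,p):
    d=np.array([(p[0]-c['cx'])/c['fx'],-(p[1]-c['cy'])/c['fy'],-1.0])
    return np.array(c['origin']),np.array(c['rotation'])@d
def at(c,p,z):
    o,d=ray(c,p); return (o+d*(z-o[2])/d[2])
def proj(c,X):
    v=np.array(c['rotation']).T@(np.array(X)-np.array(c['origin'])); return np.array([c['cx']-c['fx']*v[0]/v[2],c['cy']+c['fy']*v[1]/v[2]])
def save(c,n): cv2.imwrite('pics/'+n,c['img'][:,:,::-1])
E
python3 - <<'E'
from h import *
for n in ('top','side'):
    c=viewer.read_camera(n); save(c,n+'0.png'); print(n,{k:(np.round(v,4).tolist() if k!='img' else 0) for k,v in c.items()})
    for t in ('collection_box','rail','jar','can','carton'):
        print(t,[(np.round(r['pixel']).tolist(),round(r['score'],2),at(c,r['pixel'],0).round(3).tolist()) for r in search_frame(n,t)])
o=telemetry.get_obs(); print(o)
E
```

```text
top {'img': 0, 'fx': 417.8666, 'fy': 417.8666, 'cx': 250.4391, 'cy': 183.1347, 'origin': [0.3232, 0.0065, 1.2724], 'rotation': [-0.6923, -0.072, 0.0709, 0.7145]}Traceback (most recent call last):
  File "<stdin>", line 5, in <module>
  File "h.py", line 7, in at
    o,d=ray(c,p); return (o+d*(z-o[2])/d[2])
        ~~~^^^^^
  File "h.py", line 5, in ray
    return np.array(c['origin']),np.array(c['rotation'])@d
                                 ~~~~~~~~~~~~~~~~~~~~~~~^~
ValueError: matmul: Input operand 1 has a mismatch in its core dimension 0, with gufunc signature (n?,k),(k,m?)->(n?,m?) (size 3 is different from 4)
```

Rotation is a quaternion [w,x,y,z].

```bash
sed -i "s/np.array(c\['rotation'\])/R(c['rotation'])/" h.py; cat >> h.py <<'E'
from scipy.spatial.transform import Rotation
def R(q): return Rotation.from_quat(np.array(q)[[1,2,3,0]]).as_matrix()
E
python3 - <<'E'
from h import *
for n in ('top','side'):
    c=viewer.read_camera(n); save(c,n+'0.png'); print(n,{k:(np.round(v,4).tolist() if k!='img' else 0) for k,v in c.items()})
    for t in ('collection_box','rail','jar','can','carton'):
        print(t,[(np.round(r['pixel']).tolist(),round(r['score'],2),at(c,r['pixel'],0).round(3).tolist()) for r in search_frame(n,t)])
o=telemetry.get_obs(); print(o, R(o['tool_rot']).round(3))
a=cv2.imread('pics/top0.png');b=cv2.imread('pics/side0.png')
E
```

```text
top {'img': 0, 'fx': 417.8666, 'fy': 417.8666, 'cx': 250.4391, 'cy': 183.1347, 'origin': [0.3232, 0.0065, 1.2724], 'rotation': [-0.6923, -0.072, 0.0709, 0.7145]}
collection_box [([168.0, 156.0], 0.91, [0.68, 0.263, 0.0]), ([330.0, 252.0], 0.84, [0.364, -0.226, 0.0]), ([248.0, 200.0], 0.79, [0.532, 0.014, 0.0])]
rail [([252.0, 147.0], 0.7, [0.701, -0.004, -0.0]), ([370.0, 121.0], 0.63, [0.776, -0.386, 0.0])]
jar [([171.0, 211.0], 0.58, [0.506, 0.251, 0.0])]
can [([248.0, 198.0], 0.48, [0.537, 0.014, 0.0])]
carton [([253.0, 112.0], 0.7, [0.817, -0.01, 0.0])]
side {'img': 0, 'fx': 427.071, 'fy': 427.071, 'cx': 248.8869, 'cy': 190.3295, 'origin': [0.2625, -0.7046, 0.8211], 'rotation': [0.9027, 0.3659, -0.0868, -0.209]}
collection_box [([210.0, 190.0], 0.86, [0.523, 0.056, 0.0]), ([230.0, 123.0], 0.74, [0.694, 0.305, 0.0]), ([186.0, 287.0], 0.69, [0.363, -0.195, -0.0])]
rail [([276.0, 183.0], 0.72, [0.697, 0.003, 0.0]), ([398.0, 284.0], 0.6, [0.786, -0.395, 0.0])]
jar [([175.0, 142.0], 0.77, [0.505, 0.289, 0.0])]
can [([290.0, 265.0], 0.84, [0.597, -0.247, 0.0])]
carton [([312.0, 168.0], 0.86, [0.818, 0.012, 0.0])]
{'t': 0.7, 'q': array([-1.40911338,  0.47697558,  0.02238358,  1.55543452, -0.01147191,
        1.10934421, -0.08308901]), 'joint_vel': array([ 0.00138769, -0.00126675, -0.0019225 , -0.00062189, -0.00167195,
        0.00110756,  0.00097651]), 'joint_torque': array([-6.40781327e-04, -5.96135938e+01,  1.60507835e+00, -2.81514663e+01,
        1.22553090e-02,  1.11386751e-03,  3.05410549e-05]), 'eef_pos': array([0.17989276, 0.65057043, 0.19370938]), 'tool_rot': array([ 9.82387229e-07,  1.34474536e-01,  9.90917049e-01, -1.66900331e-05]), 'contact_force': array([ 0.16208229,  0.39888875, -0.42011676]), 'torque': array([ 0.01463032,  0.0302637 , -0.05426596]), 'grasp_force': 0.0, 'gripper_width': 0.9987992601814654} [[-0.964  0.267 -0.   ]
 [ 0.267  0.964 -0.   ]
 [-0.    -0.    -1.   ]]
```

View pics/top0.png

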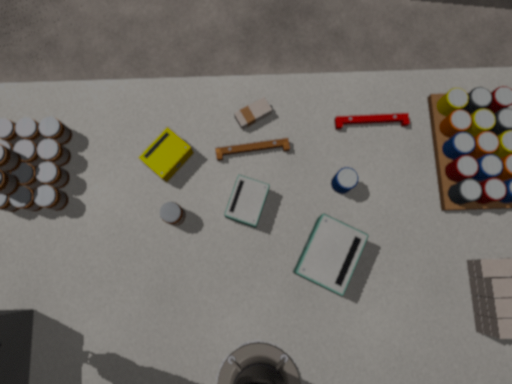

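View pics/side0.png

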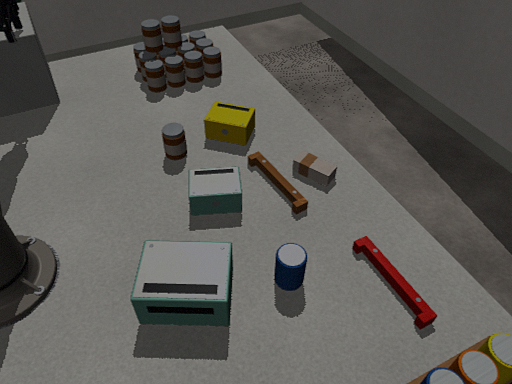

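Top view, boxes: yellow (168,156), large green (330,252) and small green (248,200). The small green one is the target: it isn't yellow and is the smaller of its colour. Rails: wooden (252,147) and red (370,121); the wooden one fits. The slot at (237,196) shows the front facing +y. I'll confirm this in a crop while fitting the poses.

```bash
cat >> h.py <<'E'
from scipy.optimize import minimize
BOX=[(-.05,.05,-.065,.065,0,.07)]
RAIL=[(0,.022,-.115,.115,0,.03),(-.015,.0,.095,.115,0,.03),(-.015,0,-.115,-.095,0,.03)]
def T(p,P):
    c,s=np.cos(p[2]),np.sin(p[2]); P=np.atleast_2d(P)
    return np.c_[p[0]+c*P[:,0]-s*P[:,1],p[1]+s*P[:,0]+c*P[:,1],P[:,2]]
def render(c,cubs,p,S=4):
    m=np.zeros((384*S,512*S),np.uint8)
    for a in cubs:
        V=T(p,[(x,y,z) for x in a[:2] for y in a[2:4] for z in a[4:]])
        q=np.array([proj(c,v) for v in V])
        cv2.fillConvexPoly(m,cv2.convexHull(((q+.5)*S*16).astype(np.int32)),1,shift=4)
    return m>0
def fit(views,cubs,p0,S=4):
    def cost(u):
        p=[u[0],u[1],u[2]]; s=0
        for c,m in views:
            r=render(c,cubs,p,S); s+=1-(r&m).sum()/(r|m).sum()
        return s
    sim=np.array(p0)+np.array([[0,0,0],[.012,0,0],[0,.012,0],[0,0,.12]])
    r=minimize(cost,p0,method='Nelder-Mead',options=dict(initial_simplex=sim,xatol=2e-4,fatol=1e-4))
    return r.x,r.fun
def masks(thing,p0,cams=('top','side'),S=4):
    out=[]
    for n in cams:
        c=viewer.read_camera(n); px=proj(c,[p0[0],p0[1],.03])
        rs=[r for r in cut_out(n,thing) if np.hypot(*(np.array(r['pixel'])-px))<45]
        if not rs: print('miss',n,thing); continue
        r=min(rs,key=lambda r:np.hypot(*(np.array(r['pixel'])-px)))
        out.append((c,cv2.resize(r['pixels'].astype(np.uint8),None,fx=S,fy=S,interpolation=cv2.INTER_NEAREST)>0))
    return out
E
python3 - <<'E'
from h import *
vb=masks('collection_box',[.525,.015]); vr=masks('rail',[.70,0])
for v in (vb,vb[:1],vb[1:]): print('box',fit(v,BOX,[.525,.015,1.3]))
for v in (vr,vr[:1],vr[1:]): print('rail',fit(v,RAIL,[.70,0,-.1]))
for n in ('top','side'):
    c=viewer.read_camera(n)
    pj=proj(c,[.6,0,0]).astype(int); save(c,'x.png')
    if n=='top':
        a=c['img'][90:250,140:380,::-1]; A=cv2.resize(a,None,fx=3,fy=3,interpolation=cv2.INTER_CUBIC)
cv2.imwrite('pics/crop1.png',A)
c1=viewer.read_camera('top');r1=search_frame('top','jar');r1c=search_frame('top','can')
c2=viewer.read_camera('side');
def tri(p,q):
    o,d=ray(c1,p);o2,d2=ray(c2,q); s=np.linalg.lstsq(np.c_[d,-d2],o2-o,rcond=None)[0]; return (o+d*s[0]+o2+d2*s[1])/2
print('jar',tri([171,211],[175,142]),'can',tri([346,180],[290,265]),'carton',tri([254,113],[315,168]))
E
```

```text
box (array([0.52200464, 0.0178365 , 1.20855712]), np.float64(0.07221434853272957))
box (array([0.52145553, 0.01764594, 1.20991953]), np.float64(0.033696314346634226))
box (array([0.5225848 , 0.01986123, 1.21787531]), np.float64(0.033409090909090944))
rail (array([ 0.68592966, -0.00376364,  0.11098577]), np.float64(0.21502634810829313))
rail (array([ 0.68568354, -0.00449734,  0.1127338 ]), np.float64(0.09942537426281561))
rail (array([ 6.86105520e-01, -5.00025144e-04,  1.02053336e-01]), np.float64(0.10864796212908445))
jar [0.49739538 0.24388679 0.03755038] can [ 0.57230154 -0.27879551  0.05975666] carton [ 0.80577049 -0.01409575  0.02468394]
```

View pics/crop1.png

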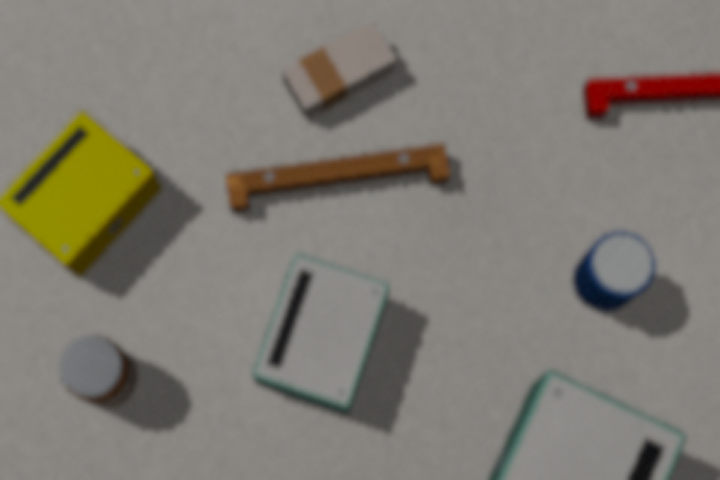

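The crop confirms it: small green box, slot at (290,317) facing left (+y), and the wooden rail at (340,170). The rail is at (0.686,-0.004), yaw 0.11, and the box at (0.522,0.018), yaw 1.21, so it needs about 63° clockwise. I'll push the front face near front_right first.

```bash
python3 -m crank '[{"delta_rot":[0,0,8.2],"xyz":[-0.039,-0.030,0],"fingers":1},{"delta_rot":[0,0,16.4],"xyz":[-0.078,-0.060,0],"fingers":1},{"delta_rot":[0,0,24.6],"xyz":[-0.117,-0.090,0],"fingers":1},{"delta_rot":[0,0,32.8],"xyz":[-0.156,-0.120,0],"fingers":1},{"delta_rot":[0,0,41],"xyz":[-0.195,-0.150,0],"fingers":1},{"delta_rot":[0,0,49.2],"xyz":[-0.234,-0.180,0],"fingers":1},{"delta_rot":[0,0,57.4],"xyz":[-0.273,-0.210,0],"fingers":1},{"delta_rot":[0,0,65.6],"xyz":[-0.312,-0.240,0],"fingers":1},{"delta_rot":[0,0,73.8],"xyz":[-0.351,-0.270,0],"fingers":1},{"delta_rot":[0,0,74.5],"xyz":[-0.390,-0.300,0],"fingers":1}]' 20
```

```text
t: 2.4
eef_pos: [0.4768, 0.256, 0.1941]
tool_rot: [-0.0, 0.708, 0.706, 0.001]
contact_force: [0.6, 0.4, -0.2]
gripper_width: -0.002
grasp_force: 0.0
```

```bash
python3 -m crank '[{"delta_rot":[0,0,0],"xyz":[-0.04,0.029,0],"fingers":1},{"delta_rot":[0,0,0],"xyz":[-0.08,0.058,0],"fingers":1},{"delta_rot":[0,0,0],"xyz":[-0.12,0.087,0],"fingers":1},{"delta_rot":[0,0,0],"xyz":[-0.16,0.116,0],"fingers":1},{"delta_rot":[0,0,0],"xyz":[-0.171,0.124,0.02],"fingers":1},{"delta_rot":[0,0,0],"xyz":[-0.171,0.124,0.065],"fingers":1},{"delta_rot":[0,0,0],"xyz":[-0.171,0.124,0.11],"fingers":1},{"delta_rot":[0,0,0],"xyz":[-0.171,0.124,0.15],"fingers":1},{"delta_rot":[0,0,0],"xyz":[-0.171,0.124,0.172],"fingers":1},{"delta_rot":[0,0,0],"xyz":[-0.171,0.124,0.172],"fingers":1}]'
python3 -m crank '[{"delta_rot":[0,0,0],"xyz":[-0.006,-0.002,0],"fingers":1},{"delta_rot":[0,0,0],"xyz":[-0.012,-0.005,0],"fingers":1},{"delta_rot":[0,0,0],"xyz":[-0.018,-0.008,0],"fingers":1},{"delta_rot":[0,0,0],"xyz":[-0.024,-0.010,0],"fingers":1},{"delta_rot":[0,0,0],"xyz":[-0.030,-0.012,0],"fingers":1},{"delta_rot":[0,0,0],"xyz":[-0.036,-0.015,0],"fingers":1},{"delta_rot":[0,0,0],"xyz":[-0.042,-0.018,0],"fingers":1},{"delta_rot":[0,0,0],"xyz":[-0.048,-0.020,0],"fingers":1},{"delta_rot":[0,0,0],"xyz":[-0.054,-0.023,0],"fingers":1},{"delta_rot":[0,0,0],"xyz":[-0.060,-0.025,0],"fingers":1}]'
python3 - <<'E'
from h import *
v=masks('collection_box',[.515,.005])
for w in (v,v[:1],v[1:]):
    if w: print(fit(w,BOX,[.515,.005,.9]))
c=v[-1][0]; save(viewer.read_camera('side'),'s2.png')
E
```

```text
t: 3.4
eef_pos: [0.5972, 0.0863, 0.0185]
tool_rot: [-0.002, 0.707, 0.707, -0.003]
contact_force: [-0.1, 0.9, -0.6]
gripper_width: 0.002
grasp_force: 0.0
t: 4.4
eef_pos: [0.578, 0.0278, 0.0228]
tool_rot: [0.001, 0.706, 0.708, 0.003]
contact_force: [4.9, 3.1, -1.6]
gripper_width: 0.005
grasp_force: 3.0
(array([ 0.5059972 , -0.00232382,  1.0289073 ]), np.float64(0.46119886108688235))
(array([ 0.50053867, -0.01281222,  1.06781898]), np.float64(0.41262769797987553))
(array([5.06748694e-01, 1.32556134e-04, 1.02153728e+00]), np.float64(0.03011934078423939))
```

```bash
python3 -m crank '[{"delta_rot":[0,0,0],"xyz":[0.03,0.010,0],"fingers":1},{"delta_rot":[0,0,0],"xyz":[0.07,0.01,0],"fingers":1},{"delta_rot":[0,0,0],"xyz":[0.095,0,0],"fingers":1},{"delta_rot":[0,0,0],"xyz":[0.095,-0.045,0],"fingers":1},{"delta_rot":[0,0,0],"xyz":[0.095,-0.09,0],"fingers":1},{"delta_rot":[0,0,0],"xyz":[0.095,-0.131,0],"fingers":1},{"delta_rot":[0,0,0],"xyz":[0.07,-0.133,0],"fingers":1},{"delta_rot":[0,0,0],"xyz":[0.059,-0.131,0.002],"fingers":1},{"delta_rot":[0,0,0],"xyz":[0.057,-0.131,0.002],"fingers":1}]'
python3 -m crank '[{"delta_rot":[0,0,0],"xyz":[-0.003,0.005,0],"fingers":1},{"delta_rot":[0,0,0],"xyz":[-0.006,0.010,0],"fingers":1},{"delta_rot":[0,0,0],"xyz":[-0.010,0.015,0],"fingers":1},{"delta_rot":[0,0,0],"xyz":[-0.014,0.020,0],"fingers":1},{"delta_rot":[0,0,0],"xyz":[-0.018,0.024,0],"fingers":1},{"delta_rot":[0,0,0],"xyz":[-0.022,0.028,0],"fingers":1},{"delta_rot":[0,0,0],"xyz":[-0.026,0.032,0],"fingers":1},{"delta_rot":[0,0,0],"xyz":[-0.030,0.036,0],"fingers":1},{"delta_rot":[0,0,0],"xyz":[-0.035,0.040,0],"fingers":1},{"delta_rot":[0,0,0],"xyz":[-0.040,0.044,0],"fingers":1}]'
python3 - <<'E'
from h import *
v=masks('collection_box',[.52,-.01])
for w in (v,v[:1],v[1:]):
    if w: print(fit(w,BOX,[.52,-.01,.8]))
save(viewer.read_camera('side'),'s3.png')
E
```

```text
t: 5.55
eef_pos: [0.4444, 0.0818, 0.0197]
tool_rot: [0.0, 0.708, 0.706, -0.0]
contact_force: [0.0, 0.3, 0.1]
gripper_width: 0.001
grasp_force: 0.0
t: 6.55
eef_pos: [0.4871, 0.0471, 0.0194]
tool_rot: [-0.002, 0.706, 0.709, 0.0]
contact_force: [-4.0, 10.3, 3.1]
gripper_width: -0.002
grasp_force: 5.0
(array([ 0.52274647, -0.03365201,  0.88357351]), np.float64(0.26078134536897835))
(array([ 0.52094017, -0.03466546,  0.90612508]), np.float64(0.21750238322211635))
(array([ 0.52377436, -0.03279579,  0.90004852]), np.float64(0.036632697065298814))
```

View pics/s3.png

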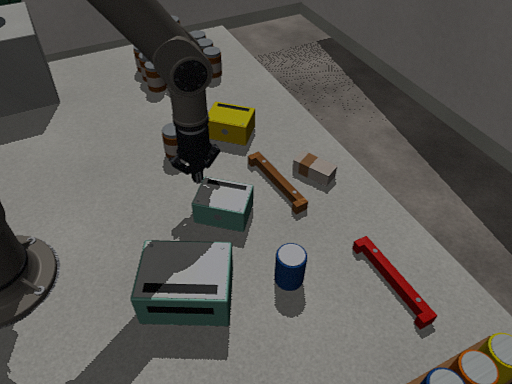

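```bash
python3 -m crank '[{"delta_rot":[0,0,0],"xyz":[0.015,-0.015,0],"fingers":1},{"delta_rot":[0,0,0],"xyz":[0.015,-0.015,-0.045],"fingers":1},{"delta_rot":[0,0,0],"xyz":[0.015,-0.015,-0.09],"fingers":1},{"delta_rot":[0,0,0],"xyz":[-0.03,-0.03,-0.09],"fingers":1},{"delta_rot":[0,0,0],"xyz":[-0.07,-0.045,-0.09],"fingers":1},{"delta_rot":[0,0,0],"xyz":[-0.112,-0.051,-0.09],"fingers":1},{"delta_rot":[0,0,0],"xyz":[-0.112,-0.051,-0.09],"fingers":1},{"delta_rot":[0,0,0],"xyz":[-0.112,-0.051,-0.045],"fingers":1},{"delta_rot":[0,0,0],"xyz":[-0.112,-0.051,0],"fingers":1},{"delta_rot":[0,0,0],"xyz":[-0.112,-0.051,0],"fingers":1}]'
python3 -m crank '[{"delta_rot":[0,0,0],"xyz":[0.006,0.002,0],"fingers":1},{"delta_rot":[0,0,0],"xyz":[0.012,0.004,0],"fingers":1},{"delta_rot":[0,0,0],"xyz":[0.018,0.006,0],"fingers":1},{"delta_rot":[0,0,0],"xyz":[0.024,0.008,0],"fingers":1},{"delta_rot":[0,0,0],"xyz":[0.030,0.010,0],"fingers":1},{"delta_rot":[0,0,0],"xyz":[0.036,0.012,0],"fingers":1},{"delta_rot":[0,0,0],"xyz":[0.042,0.014,0],"fingers":1},{"delta_rot":[0,0,0],"xyz":[0.047,0.017,0],"fingers":1},{"delta_rot":[0,0,0],"xyz":[0.052,0.020,0],"fingers":1},{"delta_rot":[0,0,0],"xyz":[0.056,0.023,0],"fingers":1}]'
python3 - <<'E'
from h import *
v=masks('collection_box',[.53,-.02])
for w in (v,v[:1],v[1:]):
    if w: print(fit(w,BOX,[.53,-.02,.7]))
save(viewer.read_camera('side'),'s4.png')
E
```

```text
t: 7.8
eef_pos: [0.4332, -0.0683, 0.0155]
tool_rot: [-0.003, 0.707, 0.707, -0.004]
contact_force: [-1.1, 0.7, 0.6]
gripper_width: 0.001
grasp_force: 0.0
t: 8.8
eef_pos: [0.4568, -0.0129, 0.0203]
tool_rot: [-0.002, 0.707, 0.707, -0.002]
contact_force: [-8.6, -4.8, 5.4]
gripper_width: 0.001
grasp_force: 4.9
(array([ 0.53577329, -0.02035223,  0.50025216]), np.float64(0.9529281109622331))
(array([ 0.54658781, -0.02241911,  0.6442997 ]), np.float64(0.8278075674042746))
(array([ 0.53559672, -0.01913883,  0.50080957]), np.float64(0.12093912093912096))
```

```bash
python3 -m crank '[{"delta_rot":[0,0,0],"xyz":[0.005,0.003,0],"fingers":1},{"delta_rot":[0,0,0],"xyz":[0.009,0.007,0],"fingers":1},{"delta_rot":[0,0,0],"xyz":[0.013,0.011,0],"fingers":1},{"delta_rot":[0,0,0],"xyz":[0.017,0.015,0],"fingers":1},{"delta_rot":[0,0,0],"xyz":[0.020,0.019,0],"fingers":1},{"delta_rot":[0,0,0],"xyz":[0.020,0.019,0],"fingers":1},{"delta_rot":[0,0,0],"xyz":[0.010,-0.010,0],"fingers":1},{"delta_rot":[0,0,0],"xyz":[0.010,-0.010,-0.04],"fingers":1},{"delta_rot":[0,0,0],"xyz":[0.010,-0.010,-0.09],"fingers":1},{"delta_rot":[0,0,0],"xyz":[0.010,-0.010,-0.14],"fingers":1}]'
python3 - <<'E'
from h import *
v=masks('collection_box',[.545,-.015])
for w in (v,v[:1],v[1:]):
    if w: print(fit(w,BOX,[.545,-.015,.2]))
save(viewer.read_camera('side'),'s5.png')
E
```

```text
t: 10.05
eef_pos: [0.4497, -0.0022, 0.1621]
tool_rot: [0.0, 0.707, 0.707, 0.0]
contact_force: [1.3, 1.1, -0.1]
gripper_width: -0.001
grasp_force: 0.0
(array([ 0.54787821, -0.01220609,  0.24761716]), np.float64(1.0179856921900532))
(array([ 0.56341898, -0.01098191,  0.20324211]), np.float64(0.9690299073933505))
(array([ 0.54727755, -0.0120426 ,  0.22600318]), np.float64(0.04470140308820414))
```

View pics/s5.png

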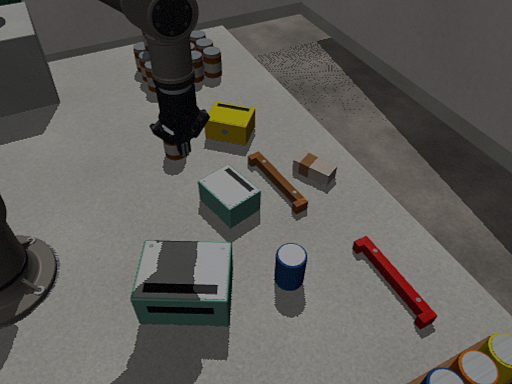

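```bash
python3 -m crank '[{"delta_rot":[0,0,0],"xyz":[0.018,0.010,0.03],"fingers":1},{"delta_rot":[0,0,0],"xyz":[0.018,0.010,0.08],"fingers":1},{"delta_rot":[0,0,0],"xyz":[0.018,0.010,0.12],"fingers":1},{"delta_rot":[0,0,0],"xyz":[0.018,0.010,0.142],"fingers":1},{"delta_rot":[0,0,0],"xyz":[0.019,0.016,0.142],"fingers":1},{"delta_rot":[0,0,0],"xyz":[0.020,0.022,0.142],"fingers":1},{"delta_rot":[0,0,0],"xyz":[0.021,0.027,0.142],"fingers":1},{"delta_rot":[0,0,0],"xyz":[0.022,0.031,0.142],"fingers":1},{"delta_rot":[0,0,0],"xyz":[0.022,0.031,0.142],"fingers":1}]'
python3 - <<'E'
from h import *
v=masks('collection_box',[.55,-.011],('side',))
print(fit(v,BOX,[.55,-.011,.15]))
E
```

```text
t: 11.2
eef_pos: [0.4804, 0.0205, 0.0182]
tool_rot: [-0.001, 0.706, 0.708, -0.0]
contact_force: [-5.2, 1.7, -1.8]
gripper_width: -0.001
grasp_force: 1.8
(array([ 0.55274756, -0.01123711,  0.16848995]), np.float64(0.060953874670278796))
```

```bash
python3 -m crank '[{"delta_rot":[0,0,0],"xyz":[0.001,0.003,0],"fingers":1},{"delta_rot":[0,0,0],"xyz":[0.001,0.006,0],"fingers":1},{"delta_rot":[0,0,0],"xyz":[0.001,0.006,0],"fingers":1},{"delta_rot":[0,0,0],"xyz":[0,-0.020,0],"fingers":1},{"delta_rot":[0,0,0],"xyz":[-0.020,-0.030,0],"fingers":1},{"delta_rot":[0,0,0],"xyz":[-0.040,-0.025,0],"fingers":1},{"delta_rot":[0,0,0],"xyz":[-0.040,-0.025,0],"fingers":1}]'
python3 - <<'E'
from h import *
v=masks('collection_box',[.555,-.011],('side',))
p,f=fit(v,BOX,[.555,-.011,.12]);print(p,f)
vr=masks('rail',[.7,0]); 
for w in (vr,vr[:1],vr[1:]):
    if w: print(fit(w,RAIL,[.686,-.004,.105]))
E
```

```text
t: 12.0
eef_pos: [0.4586, -0.0232, 0.0191]
tool_rot: [0.002, 0.708, 0.706, 0.002]
contact_force: [1.1, 0.3, 0.4]
gripper_width: -0.001
grasp_force: 0.0
[ 0.55709085 -0.01188429  0.10872001] 0.1289299105855206
miss top rail
(array([ 0.68640199, -0.00178691,  0.10916767]), np.float64(0.09097170406933364))
(array([ 0.68640199, -0.00178691,  0.10916767]), np.float64(0.09097170406933364))
```

```bash
python3 -m crank '[{"delta_rot":[0,0,0],"xyz":[0.001,0.010,0],"fingers":1},{"delta_rot":[0,0,0],"xyz":[0.002,0.020,0],"fingers":1},{"delta_rot":[0,0,0],"xyz":[0.003,0.028,0],"fingers":1},{"delta_rot":[0,0,0],"xyz":[0.004,0.036,0],"fingers":1},{"delta_rot":[0,0,0],"xyz":[0.005,0.044,0],"fingers":1},{"delta_rot":[0,0,0],"xyz":[0.006,0.052,0],"fingers":1},{"delta_rot":[0,0,0],"xyz":[0.007,0.060,0],"fingers":1},{"delta_rot":[0,0,0],"xyz":[0.008,0.068,0],"fingers":1},{"delta_rot":[0,0,0],"xyz":[0.008,0.076,0],"fingers":1},{"delta_rot":[0,0,0],"xyz":[0.008,0.076,0],"fingers":1}]'
python3 - <<'E'
from h import *
v=masks('collection_box',[.60,-.006],('side',))
p,f=fit(v,BOX,[.60,-.006,.11]);print(p,f)
save(viewer.read_camera('side'),'s6.png')
E
```

```text
t: 13.3
eef_pos: [0.5283, -0.0123, 0.0164]
tool_rot: [-0.003, 0.707, 0.707, -0.003]
contact_force: [-7.3, -0.3, -0.1]
gripper_width: -0.004
grasp_force: 4.0
[ 0.59248187 -0.01219672  0.05358125] 0.21042962817812183
```

View pics/s6.png

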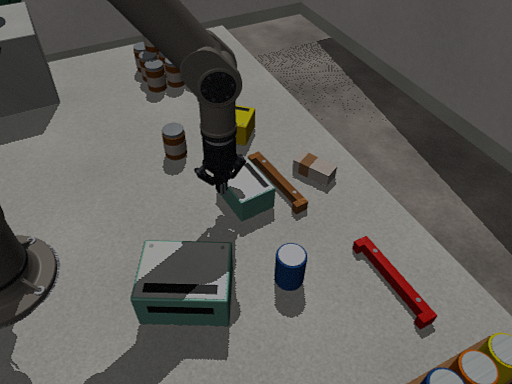

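```bash
python3 -m crank '[{"delta_rot":[0,0,0],"xyz":[0.001,0.006,0],"fingers":1},{"delta_rot":[0,0,0],"xyz":[0.001,0.012,0],"fingers":1},{"delta_rot":[0,0,0],"xyz":[0.002,0.018,0],"fingers":1},{"delta_rot":[0,0,0],"xyz":[0.002,0.024,0],"fingers":1},{"delta_rot":[0,0,0],"xyz":[0.003,0.030,0],"fingers":1},{"delta_rot":[0,0,0],"xyz":[0.003,0.035,0],"fingers":1},{"delta_rot":[0,0,0],"xyz":[0.004,0.039,0],"fingers":1},{"delta_rot":[0,0,0],"xyz":[0.004,0.042,0],"fingers":1},{"delta_rot":[0,0,0],"xyz":[0.004,0.044,0],"fingers":1},{"delta_rot":[0,0,0],"xyz":[0.004,0.044,0],"fingers":1}]'
```

```text
t: 14.45
eef_pos: [0.5669, -0.0084, 0.016]
tool_rot: [-0.007, 0.707, 0.707, -0.006]
contact_force: [-22.8, 1.2, 17.4]
gripper_width: -0.001
grasp_force: 11.5
```

Force is up to 23 N, so it's on the rail. I'll press slightly more, back off and look.

```bash
python3 -m crank '[{"delta_rot":[0,0,0],"xyz":[0,0.003,0],"fingers":1},{"delta_rot":[0,0,0],"xyz":[0,0.005,0],"fingers":1},{"delta_rot":[0,0,0],"xyz":[0,0.005,0],"fingers":1},{"delta_rot":[0,0,0],"xyz":[0,-0.010,0],"fingers":1},{"delta_rot":[0,0,0],"xyz":[0,-0.040,0],"fingers":1},{"delta_rot":[0,0,0],"xyz":[0.03,-0.060,-0.04],"fingers":1},{"delta_rot":[0,0,0],"xyz":[0.07,-0.070,-0.08],"fingers":1},{"delta_rot":[0,0,0],"xyz":[0.11,-0.080,-0.12],"fingers":1},{"delta_rot":[0,0,0],"xyz":[0.15,-0.080,-0.16],"fingers":1},{"delta_rot":[0,0,0],"xyz":[0.19,-0.080,-0.18],"fingers":1}]'
python3 - <<'E'
from h import *
v=masks('collection_box',[.635,-.006])
for w in (v,v[:1],v[1:]): 
    p,f=fit(w,BOX,[.635,-.006,.11]); F=T(p,[(.05,.065,0),(.05,-.065,0)])[:,:2]-[.686,-.003]
    r=.11; print(p.round(4),round(f,3),(F@np.array([[np.cos(r),-np.sin(r)],[np.sin(r),np.cos(r)]])).round(4).tolist())
A=[]
for c,_ in v:
    q=proj(c,[.66,0,.03]).astype(int); A.append(cv2.resize(c['img'][q[1]-45:q[1]+45,q[0]-60:q[0]+60,::-1],(400,300),interpolation=cv2.INTER_CUBIC))
cv2.imwrite('pics/f1.png',np.hstack(A))
E
```

```text
t: 15.45
eef_pos: [0.4966, 0.1665, 0.1898]
tool_rot: [0.0, 0.707, 0.707, 0.001]
contact_force: [1.3, 0.9, 0.0]
gripper_width: -0.0
grasp_force: 0.0
[ 0.6308 -0.012   0.0162] 0.091 [[0.0001, 0.0572], [-0.0121, -0.0722]]
[ 0.6306 -0.012   0.0207] 0.035 [[-0.0005, 0.0574], [-0.012, -0.0721]]
[ 0.6321 -0.0091  0.0055] 0.049 [[0.0023, 0.0593], [-0.0113, -0.07]]
```

View pics/f1.png

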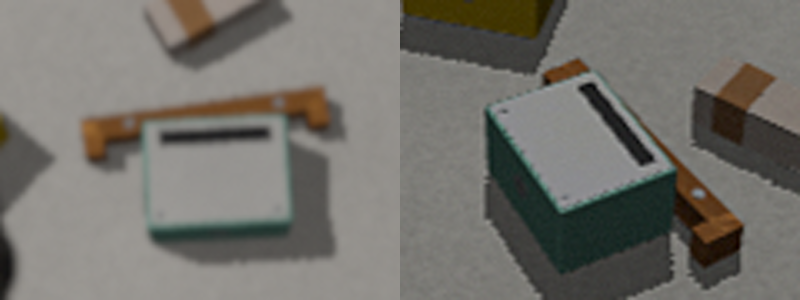

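Front left touches, front right stands 12 mm off. I'll push the back face near its right end.

```bash
python3 -m crank '[{"delta_rot":[0,0,0],"xyz":[-0.046,0.005,0],"fingers":1},{"delta_rot":[0,0,0],"xyz":[-0.092,0.014,0],"fingers":1},{"delta_rot":[0,0,0],"xyz":[-0.138,0.024,0],"fingers":1},{"delta_rot":[0,0,0],"xyz":[-0.184,0.034,0],"fingers":1},{"delta_rot":[0,0,0],"xyz":[-0.231,0.042,0],"fingers":1},{"delta_rot":[0,0,0],"xyz":[-0.231,0.042,0.04],"fingers":1},{"delta_rot":[0,0,0],"xyz":[-0.231,0.042,0.085],"fingers":1},{"delta_rot":[0,0,0],"xyz":[-0.231,0.042,0.13],"fingers":1},{"delta_rot":[0,0,0],"xyz":[-0.231,0.042,0.171],"fingers":1},{"delta_rot":[0,0,0],"xyz":[-0.231,0.042,0.171],"fingers":1}]'
python3 -m crank '[{"delta_rot":[0,0,0],"xyz":[0,0.006,0],"fingers":1},{"delta_rot":[0,0,0],"xyz":[0,0.012,0],"fingers":1},{"delta_rot":[0,0,0],"xyz":[0,0.018,0],"fingers":1},{"delta_rot":[0,0,0],"xyz":[0,0.024,0],"fingers":1},{"delta_rot":[0,0,0],"xyz":[0,0.030,0],"fingers":1},{"delta_rot":[0,0,0],"xyz":[0,0.034,0],"fingers":1},{"delta_rot":[0,0,0],"xyz":[0,0.038,0],"fingers":1},{"delta_rot":[0,0,0],"xyz":[0,0.042,0],"fingers":1},{"delta_rot":[0,0,0],"xyz":[0,0.045,0],"fingers":1},{"delta_rot":[0,0,0],"xyz":[0,0.045,0],"fingers":1}]'
```

```text
t: 16.65
eef_pos: [0.5326, -0.0668, 0.0112]
tool_rot: [-0.004, 0.708, 0.706, -0.005]
contact_force: [-1.8, 0.7, -0.6]
gripper_width: -0.001
grasp_force: 0.0
t: 17.65
eef_pos: [0.5785, -0.068, 0.016]
tool_rot: [-0.003, 0.708, 0.706, -0.003]
contact_force: [-12.4, -5.6, 7.5]
gripper_width: 0.002
grasp_force: 6.5
```

```bash
python3 -m crank '[{"delta_rot":[0,0,0],"xyz":[0,0.003,0],"fingers":1},{"delta_rot":[0,0,0],"xyz":[0,0.006,0],"fingers":1},{"delta_rot":[0,0,0],"xyz":[0,0.006,0],"fingers":1}]'
python3 -m crank '[{"delta_rot":[0,0,0],"xyz":[0,-0.020,0],"fingers":1},{"delta_rot":[0,0,0],"xyz":[0,-0.050,0],"fingers":1},{"delta_rot":[0,0,0],"xyz":[0,-0.070,-0.04],"fingers":1},{"delta_rot":[0,0,0],"xyz":[0.03,-0.08,-0.08],"fingers":1},{"delta_rot":[0,0,0],"xyz":[0.07,-0.09,-0.12],"fingers":1},{"delta_rot":[0,0,0],"xyz":[0.11,-0.09,-0.16],"fingers":1},{"delta_rot":[0,0,0],"xyz":[0.15,-0.09,-0.18],"fingers":1},{"delta_rot":[0,0,0],"xyz":[0.19,-0.08,-0.18],"fingers":1},{"delta_rot":[0,0,0],"xyz":[0.23,-0.08,-0.18],"fingers":1}]'
cat > chk.py <<'E'
import sys
from h import *
v=masks('collection_box',[.635,-.006])
for w in (v,v[:1],v[1:]): 
    p,f=fit(w,BOX,[.635,-.006,.11]); F=T(p,[(.05,.065,0),(.05,-.065,0)])[:,:2]-[.686,-.003]
    r=.11; print(p.round(4),round(f,3),(F@np.array([[np.cos(r),-np.sin(r)],[np.sin(r),np.cos(r)]])).round(4).tolist())
A=[]
for c,_ in v:
    q=proj(c,[.66,0,.03]).astype(int); A.append(cv2.resize(c['img'][q[1]-45:q[1]+45,q[0]-60:q[0]+60,::-1],(400,300),interpolation=cv2.INTER_CUBIC))
cv2.imwrite('pics/'+sys.argv[1],np.hstack(A))
E
python3 chk.py f2.png
```

```text
t: 17.95
eef_pos: [0.5784, -0.068, 0.0152]
tool_rot: [-0.007, 0.708, 0.706, -0.007]
contact_force: [-27.0, -4.7, 19.8]
gripper_width: 0.004
grasp_force: 14.1
t: 18.85
eef_pos: [0.5109, 0.1684, 0.1988]
tool_rot: [0.0, 0.706, 0.708, 0.003]
contact_force: [1.1, 0.3, -0.8]
gripper_width: 0.003
grasp_force: 0.0
[ 0.6372 -0.0103  0.0906] 0.107 [[0.002, 0.0621], [-0.0006, -0.0679]]
[ 0.6357 -0.0111  0.1163] 0.055 [[-0.0013, 0.0627], [-0.0005, -0.0673]]
[ 0.638  -0.0088  0.0949] 0.04 [[0.0026, 0.0638], [0.0007, -0.0662]]
```

View pics/f2.png

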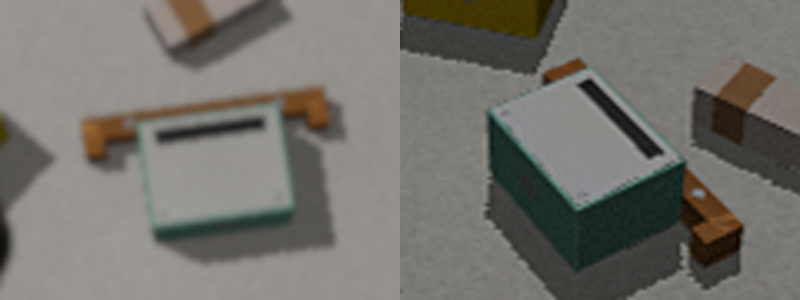

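Flush: both front edges sit within about 2 mm of the rail and inside the stops, and the tool stopped dead at 27 N. The gripper is clear of everything.

```bash
python3 -c "
from station import job; print(job.hand_in())"
```

```text
the job is handed in; nothing more can be done
None
```

I turned the small green collection box to face the wooden rail squarely while it stood about 80 mm clear, then pushed it flush between the end stops and handed the job in. My last camera fits put both front edges within about 3 mm of the rail. The hand-in gave no verdict, and I did not re-measure the jar, can and carton, though the pushes stayed clear of them.

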